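# Put the mixed-up lids back on their own storage jars

### The job

After the washing-up the wooden lids of the three white storage jars went back on the wrong jars: two lie loosely in mouths too wide for them, and the largest perches on the smallest jar. Close every jar with the lid that fits it, pressed fully home and lying flat, setting a lid aside on the free worktop as needed. Leave the jars standing where they are, let no lid fall off the worktop, and do not disturb the other things.

Things in the scene. Friction and masses are not known exactly. Their poses are not given: they have to be found in the camera images.
- jar_small: A white stoneware storage jar with two thin blue lines round its shoulder and a bare clay-brown foot, the small one of three: 75 mm tall, body 110 mm across, round mouth in the top, 57 mm wide at the rim narrowing to 52 mm at 15 mm below it. Standing loose and empty on the worktop. Origin: centre of its underside, z up; the rim is 75 mm above it.
- jar_medium: A white stoneware storage jar with two thin blue lines round its shoulder and a bare clay-brown foot, the medium one of three: 95 mm tall, body 114 mm across, round mouth in the top, 67 mm wide at the rim narrowing to 62 mm at 15 mm below it. Standing loose and empty on the worktop. Origin: centre of its underside, z up; the rim is 95 mm above it.
- jar_large: A white stoneware storage jar with two thin blue lines round its shoulder and a bare clay-brown foot, the large one of three: 115 mm tall, body 118 mm across, round mouth in the top, 77 mm wide at the rim narrowing to 72 mm at 15 mm below it. Standing loose and empty on the worktop. Origin: centre of its underside, z up; the rim is 115 mm above it.
- lid_small: Round wooden stopper lid, the small one of three. Flange 78 mm across, 9 mm thick; plug below it 12 mm deep (45 mm across at the bottom, 52 at the flange); knob on top 30 mm tall, 20 mm across, 25 at its widest. Origin: centre of the plug's underside, z up; flange top = knob foot at 21 mm, knob top at 51 mm. Fits only the small jar, where its origin rests 12 mm below the rim. Starts lying loosely in the medium jar's mouth.
- lid_medium: Round wooden stopper lid, the medium one of three. Flange 88 mm across, 9 mm thick; plug below it 12 mm deep (55 mm across at the bottom, 62 at the flange); knob on top 30 mm tall, 20 mm across, 25 at its widest. Origin: centre of the plug's underside, z up; flange top = knob foot at 21 mm, knob top at 51 mm. Fits only the medium jar, where its origin rests 12 mm below the rim. Starts lying loosely in the large jar's mouth.
- lid_large: Round wooden stopper lid, the large one of three. Flange 98 mm across, 9 mm thick; plug below it 12 mm deep (65 mm across at the bottom, 72 at the flange); knob on top 30 mm tall, 20 mm across, 25 at its widest. Origin: centre of the plug's underside, z up; flange top = knob foot at 21 mm, knob top at 51 mm. Fits only the large jar, where its origin rests 12 mm below the rim. Starts perched on the small jar's rim, too big to go in.
- pepper_mill: A turned wooden pepper mill, 58 mm across, 170 mm tall, standing loose near the jars; not part of the job. Origin: centre of its underside.
- spice_jar: A glass spice jar with a green cap dark on top, 46 mm across, 106 mm tall, standing loose near the jars; not part of the job. Origin: centre of its underside.
- fish_tin: A flat oblong tin, 63 x 105 x 24 mm (long side along its y), lying loose near the jars; not part of the job. Origin: centre of its underside.
- cabinet_corner (a point): The point on the worktop plumb below the lower left front corner of the fixed wall cabinet, whose underside is 582 mm up. From here its front runs to the right and towards the robot, along (-0.5, -0.866) in x and y; the worktop's front edge runs parallel, 0.25 m nearer. A raised forearm can hit the cabinet: carry things from one end to the other along the front edge.

How it is judged:
By the outcome, as a careful person would: the job done as asked, in the order asked, and still so for the second after the job is handed in, with the robot touching nothing.
It also fails if it takes over 109 s, if anything falls off the work surface, if the arm or the gripper's body presses on something with over 40 N, if the wrist force passes 120 N, or if a joint passes its speed limit or range.

### The arm

A 6-joint arm with a two-finger parallel gripper is mounted at the origin on a cart in front of the work surface, level with it; the furniture and walls round the work are solid. World frame = base frame: x ahead of the robot, y to its left, z up, the work surface at z = 0. Lengths are in mm, angles in rad, forces in N, time in s.
With the tool pointing down it reaches from about 350 to 775 mm from the base axis. Payload 7.3 kg.
Tool frame: the origin (TCP) lies at the very end of the fingers, on their centre line; the grasp point (between the pads) lies bot.grip_point_offset behind it (bot.grip_point_offset is the distance from the TCP to the grasp point, in mm); z points along the fingers, y is the line along which they close (so a half turn about z gives the same grasp; the last joint's range is limited). The gripper opens to 92 mm and grips with 3 to 60 N. Pads are 19 mm wide; open, the fingers measure 130 mm over their backs; the gripper's body (75 mm by 190 mm) begins 47 mm behind the grasp point.
Start: joints at [0.979, 0.342, 1.524, -0, 1.275, -0.146], TCP at [226.358, 473.716, 226.741] pointing down, gripper open.
Joint ranges: [-2.53, 2.53], [-0.77, 2.02], [0.04, 2.7], [-1, 4.14], [0.28, 2.66], [-3.11, 3.11]. Speed limits (rad/s): [2.57, 2.57, 3.14, 3.14, 3.14, 3.14].

### API

Orientations are given as [roll, pitch, yaw] about the fixed x, y, z axes, in that order (R = Rz(yaw) Ry(pitch) Rx(roll)).
In Python, from plant import bot gives the robot as it stands. The module is installed in compiled form; this text tells all that it offers.
- The arm moves only by the tool carry_out, never from a script. Its argument "plan" is a list of rows, each an object of numbers: "tx", "ty", "tz": the shift along the world's x, y, z in mm; "rx", "ry", "rz": the turn, a rotation vector about the world's x, y, z in rad. A call has 1 to 12 rows; each row shifts and turns the commanded pose from where the row before left it; what a row does not reach is not made up. A row lasts 1/10 s, in which the tool goes at most 50 mm and 8.59 degrees, less where a joint would pass 70% of its speed; a pose out of reach is approached as far as the arm can. A call with a gripper value outside its range is refused whole. "gripper" is the closure, from 0 (fully open) to 1 (shut), set as the call begins (left out, the last holds). The fingers move at their own pace and stop on an object; the grip force is fixed at half the most. Time passes only in rows, so rows that do not move let the fingers close. It gives the time, the measured TCP pose, the force, the opening and the grip force at its end, in the units of the state.
- bot.get_obs(): the state, without advancing time (a new reading comes with each control period).
- bot.capture(name): name is "scene" or "top"; returns the picture (384x512x3 uint8, red, green, blue); there is no depth.
- bot.camera_model(name): a dict with "camera_matrix" (3x3 intrinsics, pixels), "R" (3x3) and "t" (3): a world point X has camera coordinates R X + t. Camera axes: x right, y down, z forward; pixel columns grow to the right and rows downward; lengths in mm; the calibration is good to about 2 mm. A picture is of the moment at which its call begins. camera_model takes no time and is no camera call.
- bot.close_job(): hands the job in; it is judged then, once.
The state is a dict: "time": time; "joint_positions": joint angles; "dq": joint speeds; "tau": joint torques, N m; "tool_pos": TCP position; "tcp_rot": TCP orientation; "contact_force": force on the tool from outside, world axes, zero at the start; "moment": the same for the moment, N m; "grip_width": finger opening in mm; "finger_force": force on a finger pad.
Only numpy, scipy, OpenCV 4.12 (cv2) and the standard library are available. Lean on these libraries where they do the work, as an engineer would, in place of code of your own. Each camera call takes 0.05 s, during which the arm holds its last target. There are 200 camera calls.

## Working session

There is one attempt and no reset: what is moved stays moved. The work goes in short steps, Python scripts to look and compute and a tool call to move; the robot and the scene stay as the last step left them, time stands still between calls to the robot, and variables do not carry over. Pictures are saved under pics/ and viewed, at most 14 in all, crops included, and the job is handed in when it is done.

Besides the shell and the picture viewer there is one more tool, called after "Request:" as name(argument=value, ...) on one line, values as JSON. carry_out: Moves the arm, as the interface text tells. Its arguments: {"type":"object","properties":{"plan":{"type":"array"},"gripper":{"type":"number"}},"required":["plan"]}

```bash
mkdir -p pics
python3 - <<'E'
from plant import bot
import cv2
for n in("scene","top"):
    cv2.imwrite(f"pics/{n}0.png",bot.capture(n)[:,:,::-1]); m=bot.camera_model(n); print(n,m)
print(bot.get_obs(),bot.grip_point_offset)
E
```

```text
scene {'camera_matrix': array([[355.03668241,   0.        , 259.36781198],
       [  0.        , 355.03668241, 191.40281087],
       [  0.        ,   0.        ,   1.        ]]), 'R': array([[ 0.74781121, -0.66387983,  0.00647908],
       [-0.37201524, -0.42709054, -0.8241349 ],
       [ 0.54989369,  0.613887  , -0.5663565 ]]), 't': array([-543.31785297,  193.45795825,  738.11821431])}
top {'camera_matrix': array([[464.0493186 ,   0.        , 255.33771487],
       [  0.        , 464.0493186 , 197.4447119 ],
       [  0.        ,   0.        ,   1.        ]]), 'R': array([[ 3.12280383e-04, -9.99960852e-01,  8.84294199e-03],
       [-9.93389387e-01, -1.32531163e-03, -1.14785750e-01],
       [ 1.14792976e-01, -8.74863939e-03, -9.93350912e-01]]), 't': array([-229.55684894,  551.03714573, 1041.87595443])}
{'time': 0.1, 'joint_positions': array([ 9.79003235e-01,  3.42635787e-01,  1.52492315e+00,  7.12012744e-06,
        1.27537347e+00, -1.46036705e-01]), 'dq': array([ 2.07684483e-03, -6.57791490e-05, -2.17059974e-03, -2.08547888e-03,
        1.38164177e-03, -5.16938175e-04]), 'tau': array([ 1.54776197e-03, -4.32006419e+01, -2.44693744e+01,  7.19139352e-02,
        5.26839180e-02, -6.85971054e-05]), 'tool_pos': array([226.14356385, 473.40344307, 226.12283031]), 'tcp_rot': array([-3.14026815e+00, -2.01694711e-04,  2.69583406e+00]), 'contact_force': array([ 0.62038675,  0.10235337, -0.51955576]), 'moment': array([-0.06034815, -0.06121192,  0.0123685 ]), 'finger_force': 0.0, 'grip_width': 91.90117547056772} 18.8
```

View pics/scene0.png

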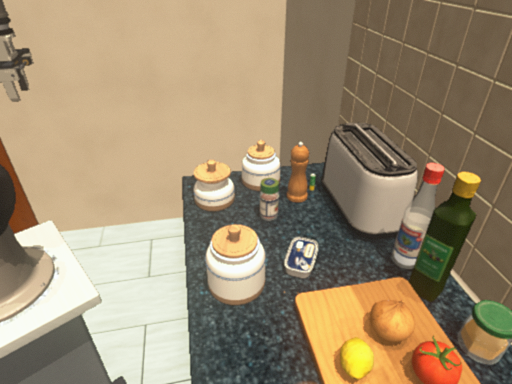

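View pics/top0.png

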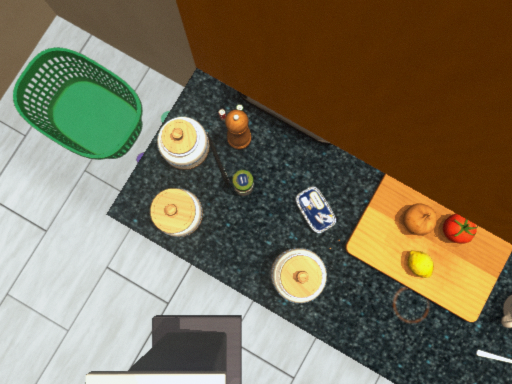

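The top view shows the lids at about (182,136), (175,211) and (301,275): the small lid on the medium jar next to the mill, the large lid on the small jar, and the medium lid on the large jar. The front edge around (238,243) is free.

```bash
cat > h.py <<'E'
from plant import bot
import cv2, numpy as np
def ray(n,uv,z):
    m=bot.camera_model(n); K,R,t=m["camera_matrix"],np.array(m["R"]),np.array(m["t"])
    d=R.T@np.linalg.inv(K)@np.array([*uv,1.]); c=-R.T@t
    return (c+d*(z-c[2])/d[2])[:2]
def wood(n,im):
    h=cv2.cvtColor(im,cv2.COLOR_RGB2HSV)
    return cv2.inRange(h,(8,70,90),(25,255,255))
def save(im,box,name,k):
    x0,y0,x1,y1=box
    cv2.imwrite(name,cv2.resize(im[y0:y1,x0:x1,::-1],None,fx=k,fy=k,interpolation=cv2.INTER_CUBIC))
E
python3 - <<'E'
from h import *
hz={"med jar":104,"small jar":96,"large jar":124}
ctr={"top":[(182,136),(175,211),(301,275)],"scene":[(261,152),(211,172),(235,240)]}
for n in("top","scene"):
    im=bot.capture(n); m=wood(n,im)
    cs,_=cv2.findContours(m,cv2.RETR_EXTERNAL,cv2.CHAIN_APPROX_NONE)
    for (k,z),c0 in zip(hz.items(),ctr[n]):
        c=[c for c in cs if cv2.pointPolygonTest(c,c0,False)>=0]
        if not c: print(n,k,"none");continue
        c=cv2.convexHull(c[0]);P=np.array([ray(n,p[0],z) for p in c])
        e=cv2.minEnclosingCircle(P.astype(np.float32)); f=cv2.fitEllipse(P.astype(np.float32))
        print(n,k,np.round(e[0]),round(2*e[1]),"ell",np.round(f[0],1),np.round(f[1],1),round(f[2]))
    if n=="top":
        a=np.hstack([im[100:260,130:290],im[195:355,220:380]])
        save(a,(0,0,320,160),"pics/z1.png",2.5)
    else: save(im,(180,130,330,310),"pics/z2.png",3.3)
for nm,uv,z in(("mill top",(236,120),165),("spice",(243,181),106),("tin",(316,210),24),("aside",(238,243),0),("edgeL",(107,212),0),("edge2",(238,281),0)): print(nm,np.round(ray("top",uv,z)))
E
```

```text
top med jar [678. -60.] 77 ell [678. -60.] [76.2 76.8] 158
top small jar [515. -49.] 102 ell [516.  -48.2] [ 98.2 100. ] 84
top large jar [ 377. -323.] 87 ell [ 376.6 -322.1] [85.4 86.4] 91
scene med jar [2406. 1684.] 6006 ell [ -225.5 -1101. ] [564.4 979.7] 0
scene small jar [2445. 1724.] 6107 ell [ -230.5 -1107.2] [573.8 996.2] 0
scene large jar [ 373. -325.] 95 ell [ 373.7 -324.5] [87.9 95.8] 145
mill top [ 697. -188.]
spice [ 579. -202.]
tin [ 523. -371.]
aside [ 447. -189.]
edgeL [520. 122.]
edge2 [ 358. -189.]
```

View pics/z1.png

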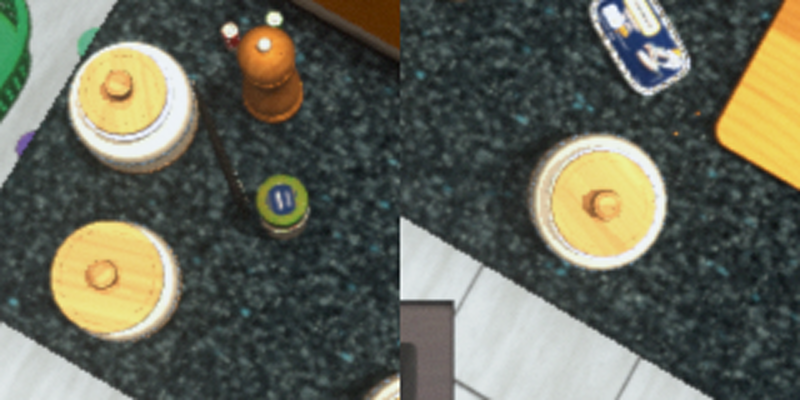

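View pics/z2.png

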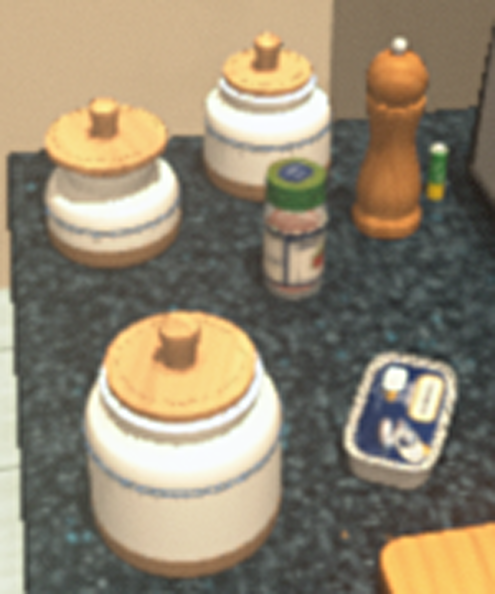

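Both views show every lid lying roughly flat, with the knobs free.

Run:
```python
from h import *
print("knobs med,small,large jar",[np.round(ray("top",uv,z),1) for uv,z in(((176.8,133.6),130),((170,208.8),122),((302,277),150))])
```

```text
knobs med,small,large jar [array([677. , -60.5]), array([516.5, -48. ]), array([ 375.8, -322.5])]
```

Request:
carry_out(plan=[{"tx": 24,"ty": -43,"tz": -4,"rz": -0.05},{"tx": 24,"ty": -43,"tz": -4,"rz": -0.05},{"tx": 24,"ty": -43,"tz": -4,"rz": -0.05},{"tx": 24,"ty": -43,"tz": -4,"rz": -0.05},{"tx": 24,"ty": -43,"tz": -4,"rz": -0.05},{"tx": 24,"ty": -43,"tz": -4,"rz": -0.05},{"tx": 24,"ty": -43,"tz": -4,"rz": -0.05},{"tx": 24,"ty": -43,"tz": -4,"rz": -0.05},{"tx": 24,"ty": -43,"tz": -4,"rz": -0.05},{"tx": 24,"ty": -43,"tz": -4,"rz": -0.05},{"tx": 24,"ty": -43,"tz": -4,"rz": -0.05},{"tx": 24,"ty": -43,"tz": -4,"rz": -0.05}])

```text
invalid input at $.plan[0]: expected keys tx, ty, tz, rx, ry, rz
```

Knobs and flanges agree within 1 mm, so the lids are flat. I'll send the move again with all the keys.

Request:
carry_out(plan=[{"tx": 24,"ty": -43,"tz": -4,"rx": 0,"ry": 0,"rz": -0.05},{"tx": 24,"ty": -43,"tz": -4,"rx": 0,"ry": 0,"rz": -0.05},{"tx": 24,"ty": -43,"tz": -4,"rx": 0,"ry": 0,"rz": -0.05},{"tx": 24,"ty": -43,"tz": -4,"rx": 0,"ry": 0,"rz": -0.05},{"tx": 24,"ty": -43,"tz": -4,"rx": 0,"ry": 0,"rz": -0.05},{"tx": 24,"ty": -43,"tz": -4,"rx": 0,"ry": 0,"rz": -0.05},{"tx": 24,"ty": -43,"tz": -4,"rx": 0,"ry": 0,"rz": -0.05},{"tx": 24,"ty": -43,"tz": -4,"rx": 0,"ry": 0,"rz": -0.05},{"tx": 24,"ty": -43,"tz": -4,"rx": 0,"ry": 0,"rz": -0.05},{"tx": 24,"ty": -43,"tz": -4,"rx": 0,"ry": 0,"rz": -0.05},{"tx": 24,"ty": -43,"tz": -4,"rx": 0,"ry": 0,"rz": -0.05},{"tx": 24,"ty": -43,"tz": -4,"rx": 0,"ry": 0,"rz": -0.05}])

```text
time: 1.4
tool_pos: [515.0, -44.3, 178.5]
tcp_rot: [3.141, -0.0, 2.093]
contact_force: [1.1, 0.5, 0.3]
grip_width: 92.1
finger_force: 0.0
```

Request:
carry_out(plan=[{"tx": 2,"ty": -5,"tz": -20,"rx": 0,"ry": 0,"rz": 0},{"tx": 0,"ty": 0,"tz": -25,"rx": 0,"ry": 0,"rz": 0},{"tx": 0,"ty": 0,"tz": -20,"rx": 0,"ry": 0,"rz": 0},{"tx": 0,"ty": 0,"tz": -12,"rx": 0,"ry": 0,"rz": 0},{"tx": 0,"ty": 0,"tz": 0,"rx": 0,"ry": 0,"rz": 0}])

```text
time: 1.9
tool_pos: [515.4, -47.0, 100.3]
tcp_rot: [-3.139, -0.002, 2.096]
contact_force: [-0.0, -0.4, 0.3]
grip_width: 91.9
finger_force: 0.0
```

Request:
carry_out(plan=[{"tx": 0,"ty": 0,"tz": 0,"rx": 0,"ry": 0,"rz": 0},{"tx": 0,"ty": 0,"tz": 0,"rx": 0,"ry": 0,"rz": 0},{"tx": 0,"ty": 0,"tz": 0,"rx": 0,"ry": 0,"rz": 0},{"tx": 0,"ty": 0,"tz": 0,"rx": 0,"ry": 0,"rz": 0},{"tx": 0,"ty": 0,"tz": 0,"rx": 0,"ry": 0,"rz": 0},{"tx": 0,"ty": 0,"tz": 0,"rx": 0,"ry": 0,"rz": 0},{"tx": 0,"ty": 0,"tz": 0,"rx": 0,"ry": 0,"rz": 0},{"tx": 0,"ty": 0,"tz": 0,"rx": 0,"ry": 0,"rz": 0}], gripper=1)

```text
time: 2.7
tool_pos: [516.3, -47.3, 101.7]
tcp_rot: [3.142, -0.0, 2.096]
contact_force: [0.9, 0.6, -0.0]
grip_width: 32.4
finger_force: 0.0
```

Request:
carry_out(plan=[{"tx": 0,"ty": 0,"tz": 0,"rx": 0,"ry": 0,"rz": 0},{"tx": 0,"ty": 0,"tz": 0,"rx": 0,"ry": 0,"rz": 0},{"tx": 0,"ty": 0,"tz": 0,"rx": 0,"ry": 0,"rz": 0},{"tx": 0,"ty": 0,"tz": 0,"rx": 0,"ry": 0,"rz": 0}])

```text
time: 3.1
tool_pos: [516.3, -47.3, 101.7]
tcp_rot: [-3.142, -0.0, 2.096]
contact_force: [0.3, -0.4, 0.4]
grip_width: 22.7
finger_force: 30.0
```

Request:
carry_out(plan=[{"tx": 0,"ty": 0,"tz": 10,"rx": 0,"ry": 0,"rz": 0},{"tx": 0,"ty": 0,"tz": 20,"rx": 0,"ry": 0,"rz": 0},{"tx": 0,"ty": 0,"tz": 20,"rx": 0,"ry": 0,"rz": 0},{"tx": 0,"ty": 0,"tz": 0,"rx": 0,"ry": 0,"rz": 0}])

```text
time: 3.5
tool_pos: [518.0, -47.7, 154.7]
tcp_rot: [3.137, 0.004, 2.096]
contact_force: [-0.1, -0.2, -1.3]
grip_width: 22.5
finger_force: 30.0
```

Request:
carry_out(plan=[{"tx": -20,"ty": -36,"tz": 0,"rx": 0,"ry": 0,"rz": 0},{"tx": -20,"ty": -36,"tz": 0,"rx": 0,"ry": 0,"rz": 0},{"tx": -20,"ty": -36,"tz": 0,"rx": 0,"ry": 0,"rz": 0},{"tx": 0,"ty": 0,"tz": -30,"rx": 0,"ry": 0,"rz": 0},{"tx": 0,"ty": 0,"tz": -30,"rx": 0,"ry": 0,"rz": 0},{"tx": 0,"ty": 0,"tz": -30,"rx": 0,"ry": 0,"rz": 0},{"tx": 0,"ty": 0,"tz": -20,"rx": 0,"ry": 0,"rz": 0},{"tx": 0,"ty": 0,"tz": -10,"rx": 0,"ry": 0,"rz": 0},{"tx": 0,"ty": 0,"tz": 0,"rx": 0,"ry": 0,"rz": 0}])

```text
time: 4.4
tool_pos: [455.5, -154.8, 30.5]
tcp_rot: [-3.14, -0.003, 2.096]
contact_force: [0.1, 1.0, -1.2]
grip_width: 23.2
finger_force: 30.0
```

Request:
carry_out(plan=[{"tx": 0,"ty": 0,"tz": -2,"rx": 0,"ry": 0,"rz": 0},{"tx": 0,"ty": 0,"tz": -1,"rx": 0,"ry": 0,"rz": 0},{"tx": 0,"ty": 0,"tz": -1,"rx": 0,"ry": 0,"rz": 0},{"tx": 0,"ty": 0,"tz": 0,"rx": 0,"ry": 0,"rz": 0}])

```text
time: 4.8
tool_pos: [456.6, -155.4, 28.2]
tcp_rot: [3.141, 0.001, 2.096]
contact_force: [0.1, 0.4, -1.8]
grip_width: 22.9
finger_force: 30.0
```

Request:
carry_out(plan=[{"tx": 0,"ty": 0,"tz": -1,"rx": 0,"ry": 0,"rz": 0},{"tx": 0,"ty": 0,"tz": -1,"rx": 0,"ry": 0,"rz": 0},{"tx": 0,"ty": 0,"tz": 0,"rx": 0,"ry": 0,"rz": 0}])

```text
time: 5.1
tool_pos: [456.6, -155.4, 26.6]
tcp_rot: [3.141, 0.001, 2.096]
contact_force: [-2.6, 0.4, 8.5]
grip_width: 23.0
finger_force: 30.0
```

Request:
carry_out(plan=[{"tx": 0,"ty": 0,"tz": 0,"rx": 0,"ry": 0,"rz": 0},{"tx": 0,"ty": 0,"tz": 0,"rx": 0,"ry": 0,"rz": 0},{"tx": 0,"ty": 0,"tz": 0,"rx": 0,"ry": 0,"rz": 0},{"tx": 0,"ty": 0,"tz": 0,"rx": 0,"ry": 0,"rz": 0},{"tx": 0,"ty": 0,"tz": 0,"rx": 0,"ry": 0,"rz": 0},{"tx": 0,"ty": 0,"tz": 0,"rx": 0,"ry": 0,"rz": 0},{"tx": 0,"ty": 0,"tz": 40,"rx": 0,"ry": 0,"rz": 0},{"tx": 0,"ty": 0,"tz": 50,"rx": 0,"ry": 0,"rz": 0},{"tx": 0,"ty": 0,"tz": 50,"rx": 0,"ry": 0,"rz": 0},{"tx": 0,"ty": 0,"tz": 12,"rx": 0,"ry": 0,"rz": 0}], gripper=0.3)

```text
time: 6.1
tool_pos: [458.6, -156.4, 183.1]
tcp_rot: [3.137, 0.008, 2.096]
contact_force: [0.2, 0.3, -0.3]
grip_width: 64.3
finger_force: 0.0
```

Request:
carry_out(plan=[{"tx": 44,"ty": 19,"tz": 0,"rx": 0,"ry": 0,"rz": 0},{"tx": 44,"ty": 19,"tz": 0,"rx": 0,"ry": 0,"rz": 0},{"tx": 44,"ty": 19,"tz": 0,"rx": 0,"ry": 0,"rz": 0},{"tx": 44,"ty": 19,"tz": 0,"rx": 0,"ry": 0,"rz": 0},{"tx": 44,"ty": 19,"tz": 0,"rx": 0,"ry": 0,"rz": 0},{"tx": 1,"ty": 0,"tz": 0,"rx": 0,"ry": 0,"rz": 0},{"tx": 0,"ty": 0,"tz": 0,"rx": 0,"ry": 0,"rz": 0}])

```text
time: 6.8
tool_pos: [677.4, -59.6, 176.1]
tcp_rot: [-3.14, -0.001, 2.097]
contact_force: [-1.0, 0.4, -0.1]
grip_width: 64.0
finger_force: 0.0
```

Run:
```python
from h import *
im=bot.capture("top"); save(im,(100,80,340,260),"pics/t2.png",3.3)
```

```text
(no output)
```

View pics/t2.png

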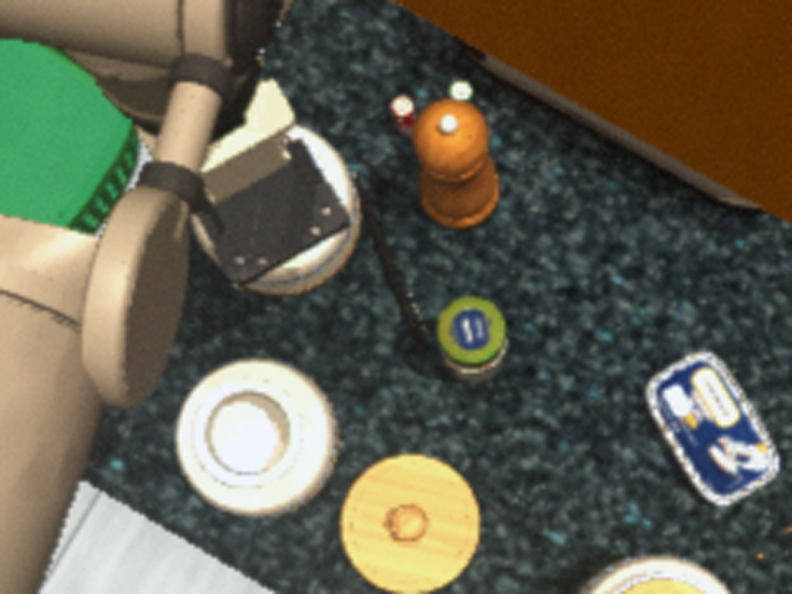

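The small jar's mouth is now open at about crop (249,432), and the large lid lies flat at (411,523) on the worktop. Next I'll measure both and grip the small lid.

```bash
cat >> h.py <<'E'
def mouth(im,c,z,n="top",r=20):
    # darkest-gradient edge along rays from the mouth's centre pixel, first strong wall->rim brightening
    g=cv2.cvtColor(im,cv2.COLOR_RGB2GRAY).astype(np.float32); P=[]
    pol=cv2.warpPolar(g,(r*8,180),c,r,cv2.WARP_POLAR_LINEAR|cv2.INTER_CUBIC)
    d=cv2.Sobel(pol,cv2.CV_32F,1,0,ksize=5); i=40+d[:,40:].argmax(1)
    a=np.arange(180)*2*np.pi/180; uv=np.c_[c[0]+i/8*np.cos(a),c[1]+i/8*np.sin(a)]
    P=np.array([ray(n,p,z) for p in uv],np.float32)
    for _ in range(5):
        A=np.c_[2*P,np.ones(len(P))]; s=np.linalg.lstsq(A,(P**2).sum(1),rcond=None)[0]
        R=np.sqrt(s[2]+s[0]**2+s[1]**2); e=abs(np.hypot(*(P-s[:2]).T)-R)
        P=P[e<=max(1.5,np.percentile(e,85))]
    return np.round(s[:2],1),round(2*R,1),len(P)
def lid(im,c,z,n="top"):
    cs,_=cv2.findContours(wood(n,im),cv2.RETR_EXTERNAL,cv2.CHAIN_APPROX_NONE)
    k=min(cs,key=lambda k:-cv2.pointPolygonTest(k,c,True))
    f=cv2.fitEllipse(np.array([ray(n,p[0],z) for p in cv2.convexHull(k)],np.float32))
    return np.round(f[0],1),np.round(f[1],1)
E
python3 - <<'E'
from h import *
im=bot.capture("top")
c=(249/3.3+100,432/3.3+80)
for r in(15,17,19): print(mouth(im,c,75,r=r))
print("lid",lid(im,(224.5,238.5),21))
print("ctr by eye",ray("top",c,75))
E
```

```text
(array([516.3, -50.1]), np.float64(57.1), 180)
(array([516.3, -50.1]), np.float64(57.1), 180)
(array([516.3, -50.1]), np.float64(57.1), 180)
lid (array([ 457.3, -156.3]), array([ 99.3, 100. ]))
ctr by eye [516.10828804 -51.9300698 ]
```

Request:
carry_out(plan=[{"tx": 0,"ty": 0,"tz": -20,"rx": 0,"ry": 0,"rz": 0},{"tx": 0,"ty": -1,"tz": -20,"rx": 0,"ry": 0,"rz": 0},{"tx": 0,"ty": 0,"tz": -15,"rx": 0,"ry": 0,"rz": 0},{"tx": 0,"ty": 0,"tz": -12,"rx": 0,"ry": 0,"rz": 0},{"tx": 0,"ty": 0,"tz": 0,"rx": 0,"ry": 0,"rz": 0},{"tx": 0,"ty": 0,"tz": 0,"rx": 0,"ry": 0,"rz": 0}])

```text
time: 7.5
tool_pos: [677.3, -61.7, 111.6]
tcp_rot: [3.141, 0.001, 2.095]
contact_force: [-0.2, -0.8, 0.9]
grip_width: 64.0
finger_force: 0.0
```

Request:
carry_out(plan=[{"tx": 0,"ty": 0,"tz": 0,"rx": 0,"ry": 0,"rz": 0},{"tx": 0,"ty": 0,"tz": 0,"rx": 0,"ry": 0,"rz": 0},{"tx": 0,"ty": 0,"tz": 0,"rx": 0,"ry": 0,"rz": 0},{"tx": 0,"ty": 0,"tz": 0,"rx": 0,"ry": 0,"rz": 0},{"tx": 0,"ty": 0,"tz": 0,"rx": 0,"ry": 0,"rz": 0},{"tx": 0,"ty": 0,"tz": 0,"rx": 0,"ry": 0,"rz": 0},{"tx": 0,"ty": 0,"tz": 0,"rx": 0,"ry": 0,"rz": 0},{"tx": 0,"ty": 0,"tz": 0,"rx": 0,"ry": 0,"rz": 0}], gripper=1)

```text
time: 8.3
tool_pos: [677.4, -61.2, 110.8]
tcp_rot: [3.141, 0.0, 2.096]
contact_force: [-0.1, -0.3, 0.4]
grip_width: 22.8
finger_force: 30.0
```

Request:
carry_out(plan=[{"tx": 0,"ty": 0,"tz": 10,"rx": 0,"ry": 0,"rz": 0},{"tx": 0,"ty": 0,"tz": 20,"rx": 0,"ry": 0,"rz": 0},{"tx": 0,"ty": 0,"tz": 20,"rx": 0,"ry": 0,"rz": 0},{"tx": -40,"ty": 3,"tz": 0,"rx": 0,"ry": 0,"rz": 0},{"tx": -40,"ty": 3,"tz": 0,"rx": 0,"ry": 0,"rz": 0},{"tx": -40,"ty": 3,"tz": 0,"rx": 0,"ry": 0,"rz": 0},{"tx": -41,"ty": 3,"tz": 0,"rx": 0,"ry": 0,"rz": 0},{"tx": 0,"ty": 0,"tz": -25,"rx": 0,"ry": 0,"rz": 0},{"tx": 0,"ty": 0,"tz": -25,"rx": 0,"ry": 0,"rz": 0},{"tx": 0,"ty": 0,"tz": 0,"rx": 0,"ry": 0,"rz": 0},{"tx": 0,"ty": 0,"tz": 0,"rx": 0,"ry": 0,"rz": 0}])

```text
time: 9.4
tool_pos: [516.7, -49.4, 111.5]
tcp_rot: [3.141, 0.0, 2.096]
contact_force: [0.2, 0.3, -0.2]
grip_width: 22.7
finger_force: 30.0
```

Run:
```python
from h import *
im=bot.capture("top"); save(im,(100,80,340,260),"pics/t3.png",3.3)
im=bot.capture("scene"); save(im,(170,120,340,290),"pics/s3.png",3.3)
```

```text
(no output)
```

View pics/t3.png

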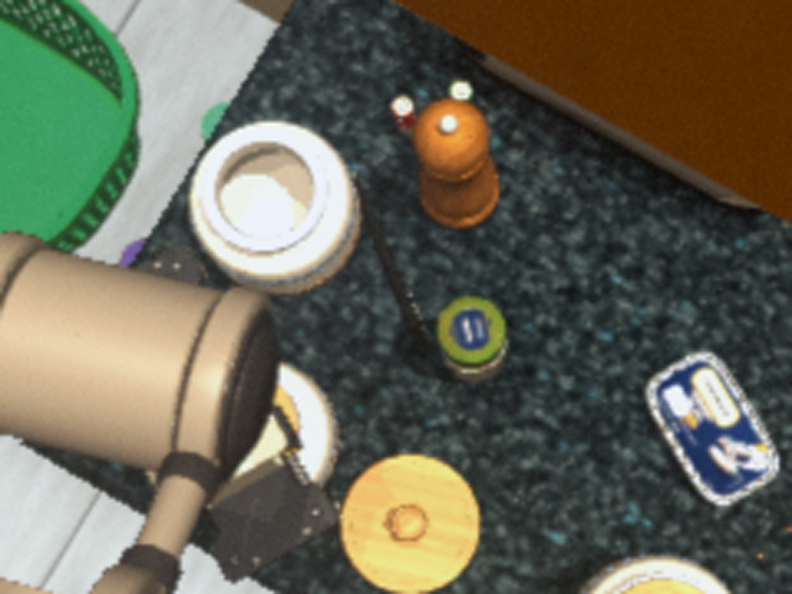

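View pics/s3.png

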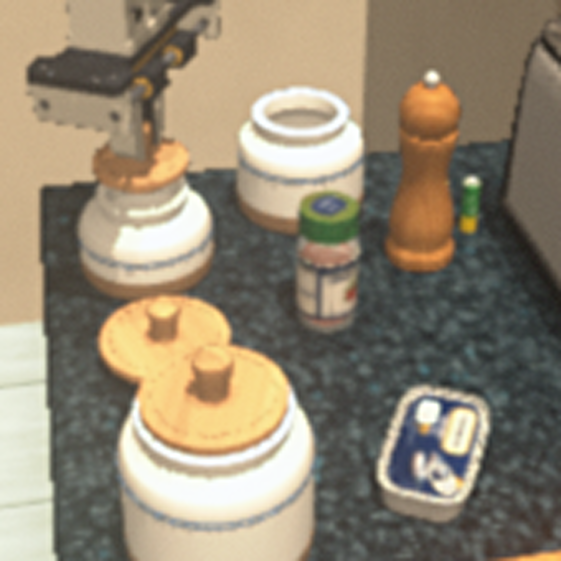

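The small lid hangs level over the small jar. The medium jar's mouth is open at crop (265,193) in the top view. I'll lower the lid.

Request:
carry_out(plan=[{"tx": 0,"ty": 0,"tz": -6,"rx": 0,"ry": 0,"rz": 0},{"tx": 0,"ty": 0,"tz": -6,"rx": 0,"ry": 0,"rz": 0},{"tx": 0,"ty": 0,"tz": -4,"rx": 0,"ry": 0,"rz": 0},{"tx": 0,"ty": 0,"tz": -2,"rx": 0,"ry": 0,"rz": 0},{"tx": 0,"ty": 0,"tz": -1,"rx": 0,"ry": 0,"rz": 0},{"tx": 0,"ty": 0,"tz": 0,"rx": 0,"ry": 0,"rz": 0}])

```text
time: 10.1
tool_pos: [516.3, -49.3, 91.6]
tcp_rot: [-3.142, -0.0, 2.096]
contact_force: [-0.1, 0.3, -0.4]
grip_width: 22.8
finger_force: 30.0
```

Run:
```python
from h import *
im=bot.capture("top")
c=(265/3.3+100,193/3.3+80)
for r in(18,20): print(mouth(im,c,95,r=r))
print(ray("top",c,95))
```

```text
(array([677.7, -61.3]), np.float64(67.1), 143)
(array([671.7, -60.9]), np.float64(78.0), 98)
[674.97757981 -62.68345308]
```

Request:
carry_out(plan=[{"tx": 0,"ty": 0,"tz": -1,"rx": 0,"ry": 0,"rz": 0},{"tx": 0,"ty": 0,"tz": -1,"rx": 0,"ry": 0,"rz": 0},{"tx": 0,"ty": 0,"tz": 0,"rx": 0,"ry": 0,"rz": 0}])

```text
time: 10.45
tool_pos: [516.6, -49.4, 90.7]
tcp_rot: [3.141, 0.001, 2.096]
contact_force: [-2.9, 1.3, 6.9]
grip_width: 22.6
finger_force: 30.0
```

Request:
carry_out(plan=[{"tx": 0,"ty": 0,"tz": -1,"rx": 0,"ry": 0,"rz": 0},{"tx": 0,"ty": 0,"tz": 0,"rx": 0,"ry": 0,"rz": 0},{"tx": 0,"ty": 0,"tz": 0,"rx": 0,"ry": 0,"rz": 0}])

```text
time: 10.75
tool_pos: [516.6, -49.4, 90.6]
tcp_rot: [3.14, 0.001, 2.096]
contact_force: [-5.0, 0.5, 14.7]
grip_width: 22.9
finger_force: 30.0
```

Request:
carry_out(plan=[{"tx": 0,"ty": 0,"tz": 1,"rx": 0,"ry": 0,"rz": 0},{"tx": 0,"ty": 0,"tz": 0,"rx": 0,"ry": 0,"rz": 0},{"tx": 0,"ty": 0,"tz": 0,"rx": 0,"ry": 0,"rz": 0},{"tx": 0,"ty": 0,"tz": 0,"rx": 0,"ry": 0,"rz": 0},{"tx": 0,"ty": 0,"tz": 0,"rx": 0,"ry": 0,"rz": 0},{"tx": 0,"ty": 0,"tz": 0,"rx": 0,"ry": 0,"rz": 0},{"tx": 0,"ty": 0,"tz": 20,"rx": 0,"ry": 0,"rz": 0},{"tx": 0,"ty": 0,"tz": 40,"rx": 0,"ry": 0,"rz": 0},{"tx": 0,"ty": 0,"tz": 50,"rx": 0,"ry": 0,"rz": 0},{"tx": 0,"ty": 0,"tz": 0,"rx": 0,"ry": 0,"rz": 0}], gripper=0.3)

```text
time: 11.75
tool_pos: [519.7, -50.0, 206.1]
tcp_rot: [3.133, 0.009, 2.096]
contact_force: [0.2, -0.2, -0.2]
grip_width: 64.3
finger_force: 0.0
```

Request:
carry_out(plan=[{"tx": -20,"ty": -39,"tz": 0,"rx": 0,"ry": 0,"rz": 0},{"tx": -20,"ty": -39,"tz": 0,"rx": 0,"ry": 0,"rz": 0},{"tx": -20,"ty": -39,"tz": 0,"rx": 0,"ry": 0,"rz": 0},{"tx": -20,"ty": -39,"tz": 0,"rx": 0,"ry": 0,"rz": 0},{"tx": -20,"ty": -39,"tz": 0,"rx": 0,"ry": 0,"rz": 0},{"tx": -20,"ty": -39,"tz": 0,"rx": 0,"ry": 0,"rz": 0},{"tx": -20,"ty": -39,"tz": 0,"rx": 0,"ry": 0,"rz": 0},{"tx": 0,"ty": 0,"tz": 0,"rx": 0,"ry": 0,"rz": 0},{"tx": 0,"ty": 0,"tz": 0,"rx": 0,"ry": 0,"rz": 0}])

```text
time: 12.65
tool_pos: [375.8, -322.7, 199.2]
tcp_rot: [3.141, -0.001, 2.093]
contact_force: [0.7, 0.6, 0.1]
grip_width: 64.5
finger_force: 0.0
```

Run:
```python
from h import *
im=bot.capture("top"); a=im[80:260,100:340]
b=bot.capture("scene")[120:300,170:340]
save(np.hstack([a,b]),(0,0,410,180),"pics/t4.png",1.95)
print(lid(im,(176,211),84))
```

```text
(array([515.7, -49.3]), array([76.2, 77.6]))
```

View pics/t4.png

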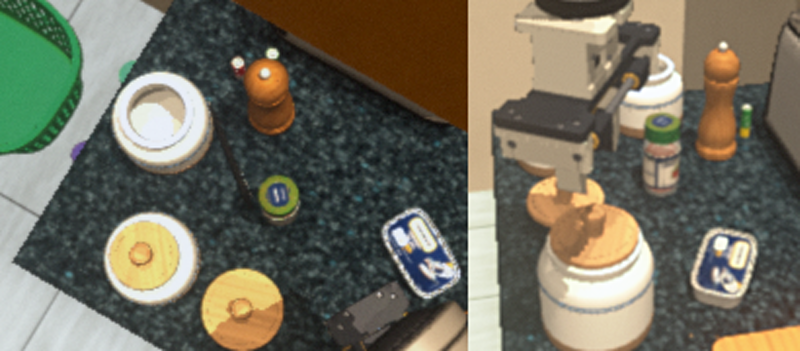

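The small lid is seated and concentric at crop (143,255): (515.7, -49.3) against the mouth at (516.3, -50.1). The gripper is now above the medium lid.

Request:
carry_out(plan=[{"tx": 0,"ty": 0,"tz": -20,"rx": 0,"ry": 0,"rz": 0},{"tx": 0,"ty": 0,"tz": -20,"rx": 0,"ry": 0,"rz": 0},{"tx": 0,"ty": 0,"tz": -18,"rx": 0,"ry": 0,"rz": 0},{"tx": 0,"ty": 0,"tz": -10,"rx": 0,"ry": 0,"rz": 0},{"tx": 0,"ty": 0,"tz": 0,"rx": 0,"ry": 0,"rz": 0}])

```text
time: 13.25
tool_pos: [376.4, -320.8, 130.7]
tcp_rot: [-3.141, -0.003, 2.098]
contact_force: [-0.5, -0.6, -0.9]
grip_width: 64.3
finger_force: 0.0
```

Request:
carry_out(plan=[{"tx": 0,"ty": 0,"tz": 0,"rx": 0,"ry": 0,"rz": 0},{"tx": 0,"ty": 0,"tz": 0,"rx": 0,"ry": 0,"rz": 0},{"tx": 0,"ty": 0,"tz": 0,"rx": 0,"ry": 0,"rz": 0},{"tx": 0,"ty": 0,"tz": 0,"rx": 0,"ry": 0,"rz": 0},{"tx": 0,"ty": 0,"tz": 0,"rx": 0,"ry": 0,"rz": 0},{"tx": 0,"ty": 0,"tz": 0,"rx": 0,"ry": 0,"rz": 0},{"tx": 0,"ty": 0,"tz": 0,"rx": 0,"ry": 0,"rz": 0},{"tx": 0,"ty": 0,"tz": 0,"rx": 0,"ry": 0,"rz": 0}], gripper=1)

```text
time: 14.05
tool_pos: [376.4, -322.4, 131.9]
tcp_rot: [3.142, 0.0, 2.096]
contact_force: [-1.2, 0.7, 4.0]
grip_width: 22.6
finger_force: 30.0
```

Request:
carry_out(plan=[{"tx": 0,"ty": 0,"tz": 10,"rx": 0,"ry": 0,"rz": 0},{"tx": 0,"ty": 0,"tz": 20,"rx": 0,"ry": 0,"rz": 0},{"tx": 0,"ty": 0,"tz": 25,"rx": 0,"ry": 0,"rz": 0},{"tx": 37,"ty": 32,"tz": 0,"rx": 0,"ry": 0,"rz": 0},{"tx": 37,"ty": 32,"tz": 0,"rx": 0,"ry": 0,"rz": 0},{"tx": 37,"ty": 32,"tz": 0,"rx": 0,"ry": 0,"rz": 0},{"tx": 37,"ty": 32,"tz": 0,"rx": 0,"ry": 0,"rz": 0},{"tx": 37,"ty": 32,"tz": 0,"rx": 0,"ry": 0,"rz": 0},{"tx": 37,"ty": 32,"tz": 0,"rx": 0,"ry": 0,"rz": 0},{"tx": 37,"ty": 32,"tz": 0,"rx": 0,"ry": 0,"rz": 0},{"tx": 37,"ty": 32,"tz": 0,"rx": 0,"ry": 0,"rz": 0},{"tx": 0,"ty": 0,"tz": 0,"rx": 0,"ry": 0,"rz": 0}])

```text
time: 15.25
tool_pos: [675.4, -61.2, 185.7]
tcp_rot: [3.14, -0.001, 2.101]
contact_force: [-0.7, -0.8, -1.2]
grip_width: 22.8
finger_force: 30.0
```

Run:
```python
from h import *
im=bot.capture("top"); a=im[195:355,220:380]
b=bot.capture("scene")[110:310,170:340]
save(a,(0,0,160,160),"pics/t5.png",3)
print(lid(im,(176,211),84))
c=(302,277)
for r in(20,22,24): print(mouth(im,c,115,r=r))
o=bot.get_obs();print(o["tool_pos"],o["contact_force"])
```

```text
(array([515.9, -49.3]), array([77.3, 78.1]))
(array([ 376.1, -323.6]), np.float64(76.5), 152)
(array([ 376.4, -323.3]), np.float64(76.9), 180)
(array([ 376.4, -323.3]), np.float64(76.9), 180)
[672.50669339 -65.12819698 186.09519838] [-0.67590318 -0.48852198 -1.82084111]
```

View pics/t5.png

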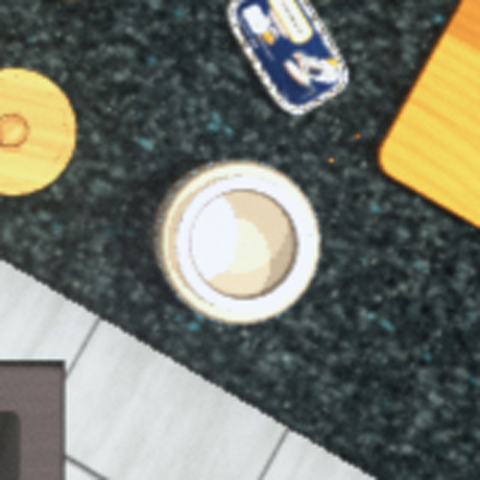

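The large jar's mouth is clear at crop (245,243), diameter 76.9 mm. I'll correct by +5, +4 and lower over the medium jar.

Request:
carry_out(plan=[{"tx": 5,"ty": 4,"tz": 0,"rx": 0,"ry": 0,"rz": 0},{"tx": 0,"ty": 0,"tz": -20,"rx": 0,"ry": 0,"rz": 0},{"tx": 0,"ty": 0,"tz": -20,"rx": 0,"ry": 0,"rz": 0},{"tx": 0,"ty": 0,"tz": -16,"rx": 0,"ry": 0,"rz": 0},{"tx": 0,"ty": 0,"tz": 0,"rx": 0,"ry": 0,"rz": 0},{"tx": 0,"ty": 0,"tz": 0,"rx": 0,"ry": 0,"rz": 0},{"tx": 0,"ty": 0,"tz": 0,"rx": 0,"ry": 0,"rz": 0}])

```text
time: 16.05
tool_pos: [677.9, -63.0, 132.5]
tcp_rot: [3.14, 0.002, 2.095]
contact_force: [-1.0, -0.7, -0.7]
grip_width: 22.9
finger_force: 30.0
```

Request:
carry_out(plan=[{"tx": 0,"ty": 2,"tz": -5,"rx": 0,"ry": 0,"rz": 0},{"tx": 0,"ty": 0,"tz": -6,"rx": 0,"ry": 0,"rz": 0},{"tx": 0,"ty": 0,"tz": -5,"rx": 0,"ry": 0,"rz": 0},{"tx": 0,"ty": 0,"tz": -2,"rx": 0,"ry": 0,"rz": 0},{"tx": 0,"ty": 0,"tz": -2,"rx": 0,"ry": 0,"rz": 0},{"tx": 0,"ty": 0,"tz": -1,"rx": 0,"ry": 0,"rz": 0},{"tx": 0,"ty": 0,"tz": 0,"rx": 0,"ry": 0,"rz": 0}])

```text
time: 16.75
tool_pos: [677.0, -60.1, 111.9]
tcp_rot: [3.141, 0.0, 2.096]
contact_force: [-6.9, 1.3, 11.4]
grip_width: 22.7
finger_force: 30.0
```

Request:
carry_out(plan=[{"tx": 0,"ty": 0,"tz": -1,"rx": 0,"ry": 0,"rz": 0},{"tx": 0,"ty": 0,"tz": 0,"rx": 0,"ry": 0,"rz": 0},{"tx": 0,"ty": 0,"tz": 0,"rx": 0,"ry": 0,"rz": 0}])

```text
time: 17.05
tool_pos: [677.1, -60.1, 111.9]
tcp_rot: [3.141, 0.001, 2.096]
contact_force: [-8.9, 1.4, 15.9]
grip_width: 22.8
finger_force: 30.0
```

Request:
carry_out(plan=[{"tx": 0,"ty": 0,"tz": 1,"rx": 0,"ry": 0,"rz": 0},{"tx": 0,"ty": 0,"tz": 0,"rx": 0,"ry": 0,"rz": 0},{"tx": 0,"ty": 0,"tz": 0,"rx": 0,"ry": 0,"rz": 0},{"tx": 0,"ty": 0,"tz": 0,"rx": 0,"ry": 0,"rz": 0},{"tx": 0,"ty": 0,"tz": 0,"rx": 0,"ry": 0,"rz": 0},{"tx": 0,"ty": 0,"tz": 0,"rx": 0,"ry": 0,"rz": 0},{"tx": 0,"ty": 0,"tz": 20,"rx": 0,"ry": 0,"rz": 0},{"tx": 0,"ty": 0,"tz": 30,"rx": 0,"ry": 0,"rz": 0},{"tx": 0,"ty": 0,"tz": 25,"rx": 0,"ry": 0,"rz": 0},{"tx": 0,"ty": 0,"tz": 0,"rx": 0,"ry": 0,"rz": 0},{"tx": 0,"ty": 0,"tz": 0,"rx": 0,"ry": 0,"rz": 0}], gripper=0.3)

```text
time: 18.15
tool_pos: [677.4, -60.3, 184.8]
tcp_rot: [3.141, 0.0, 2.096]
contact_force: [0.3, 0.8, -0.6]
grip_width: 64.2
finger_force: 0.0
```

Request:
carry_out(plan=[{"tx": -44,"ty": -19,"tz": 0,"rx": 0,"ry": 0,"rz": 0},{"tx": -44,"ty": -19,"tz": 0,"rx": 0,"ry": 0,"rz": 0},{"tx": -44,"ty": -19,"tz": 0,"rx": 0,"ry": 0,"rz": 0},{"tx": -44,"ty": -19,"tz": 0,"rx": 0,"ry": 0,"rz": 0},{"tx": -44,"ty": -19,"tz": 0,"rx": 0,"ry": 0,"rz": 0},{"tx": 0,"ty": 0,"tz": -40,"rx": 0,"ry": 0,"rz": 0},{"tx": 0,"ty": 0,"tz": -40,"rx": 0,"ry": 0,"rz": 0},{"tx": 0,"ty": 0,"tz": -20,"rx": 0,"ry": 0,"rz": 0},{"tx": 0,"ty": 0,"tz": 0,"rx": 0,"ry": 0,"rz": 0},{"tx": 0,"ty": 0,"tz": 0,"rx": 0,"ry": 0,"rz": 0}])

```text
time: 19.15
tool_pos: [457.0, -155.1, 84.3]
tcp_rot: [-3.141, -0.001, 2.096]
contact_force: [0.2, -0.2, 0.2]
grip_width: 64.2
finger_force: 0.0
```

Run:
```python
from h import *
im=bot.capture("top"); a=im[80:260,100:340]
b=bot.capture("scene")[120:300,170:340]
save(np.hstack([a,b]),(0,0,410,180),"pics/t6.png",1.95)
print(lid(im,(180,137),104)); print(bot.get_obs()["tool_pos"])
```

```text
(array([676. , -59.6]), array([87.7, 89.8]))
[ 457.9811778  -155.5045887    85.55917573]
```

View pics/t6.png

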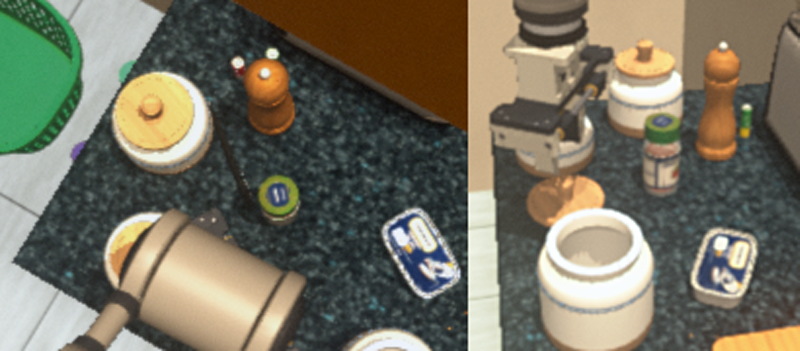

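The medium lid sits flat and centred on the medium jar, at crop (153,110). Now I'll grip the large lid.

Request:
carry_out(plan=[{"tx": 0,"ty": 0,"tz": -20,"rx": 0,"ry": 0,"rz": 0},{"tx": 0,"ty": 0,"tz": -20,"rx": 0,"ry": 0,"rz": 0},{"tx": 0,"ty": 0,"tz": -12,"rx": 0,"ry": 0,"rz": 0},{"tx": 0,"ty": 0,"tz": -5,"rx": 0,"ry": 0,"rz": 0},{"tx": 0,"ty": 0,"tz": 0,"rx": 0,"ry": 0,"rz": 0}])

```text
time: 19.75
tool_pos: [457.5, -155.3, 27.8]
tcp_rot: [3.142, -0.0, 2.096]
contact_force: [0.3, 0.1, -0.8]
grip_width: 64.5
finger_force: 0.0
```

Request:
carry_out(plan=[{"tx": 0,"ty": 0,"tz": 0,"rx": 0,"ry": 0,"rz": 0},{"tx": 0,"ty": 0,"tz": 0,"rx": 0,"ry": 0,"rz": 0},{"tx": 0,"ty": 0,"tz": 0,"rx": 0,"ry": 0,"rz": 0},{"tx": 0,"ty": 0,"tz": 0,"rx": 0,"ry": 0,"rz": 0},{"tx": 0,"ty": 0,"tz": 0,"rx": 0,"ry": 0,"rz": 0},{"tx": 0,"ty": 0,"tz": 0,"rx": 0,"ry": 0,"rz": 0},{"tx": 0,"ty": 0,"tz": 0,"rx": 0,"ry": 0,"rz": 0},{"tx": 0,"ty": 0,"tz": 0,"rx": 0,"ry": 0,"rz": 0}], gripper=1)

```text
time: 20.55
tool_pos: [457.4, -155.3, 27.8]
tcp_rot: [3.141, 0.0, 2.096]
contact_force: [-0.7, 0.0, 1.7]
grip_width: 23.4
finger_force: 30.0
```

Request:
carry_out(plan=[{"tx": 0,"ty": 0,"tz": 15,"rx": 0,"ry": 0,"rz": 0},{"tx": 0,"ty": 0,"tz": 40,"rx": 0,"ry": 0,"rz": 0},{"tx": 0,"ty": 0,"tz": 45,"rx": 0,"ry": 0,"rz": 0},{"tx": 0,"ty": 0,"tz": 45,"rx": 0,"ry": 0,"rz": 0},{"tx": -20,"ty": -42,"tz": 0,"rx": 0,"ry": 0,"rz": 0},{"tx": -20,"ty": -42,"tz": 0,"rx": 0,"ry": 0,"rz": 0},{"tx": -20,"ty": -42,"tz": 0,"rx": 0,"ry": 0,"rz": 0},{"tx": -21,"ty": -42,"tz": 0,"rx": 0,"ry": 0,"rz": 0},{"tx": 0,"ty": 0,"tz": 0,"rx": 0,"ry": 0,"rz": 0},{"tx": 0,"ty": 0,"tz": 0,"rx": 0,"ry": 0,"rz": 0},{"tx": 0,"ty": 0,"tz": 0,"rx": 0,"ry": 0,"rz": 0}])

```text
time: 21.65
tool_pos: [376.6, -322.2, 172.5]
tcp_rot: [3.141, -0.001, 2.096]
contact_force: [0.2, 0.2, -1.3]
grip_width: 22.9
finger_force: 30.0
```

Request:
carry_out(plan=[{"tx": 0,"ty": -1,"tz": -14,"rx": 0,"ry": 0,"rz": 0},{"tx": 0,"ty": 0,"tz": -10,"rx": 0,"ry": 0,"rz": 0},{"tx": 0,"ty": 0,"tz": -6,"rx": 0,"ry": 0,"rz": 0},{"tx": 0,"ty": 0,"tz": -4,"rx": 0,"ry": 0,"rz": 0},{"tx": 0,"ty": 0,"tz": -3,"rx": 0,"ry": 0,"rz": 0},{"tx": 0,"ty": 0,"tz": -2,"rx": 0,"ry": 0,"rz": 0},{"tx": 0,"ty": 0,"tz": -2,"rx": 0,"ry": 0,"rz": 0},{"tx": 0,"ty": 0,"tz": -1,"rx": 0,"ry": 0,"rz": 0},{"tx": 0,"ty": 0,"tz": 0,"rx": 0,"ry": 0,"rz": 0}])

```text
time: 22.55
tool_pos: [376.4, -324.4, 130.9]
tcp_rot: [3.141, 0.0, 2.096]
contact_force: [-0.1, 0.3, -0.7]
grip_width: 22.8
finger_force: 30.0
```

Request:
carry_out(plan=[{"tx": 0,"ty": 1,"tz": -1,"rx": 0,"ry": 0,"rz": 0},{"tx": 0,"ty": 0,"tz": -1,"rx": 0,"ry": 0,"rz": 0},{"tx": 0,"ty": 0,"tz": 0,"rx": 0,"ry": 0,"rz": 0},{"tx": 0,"ty": 0,"tz": 0,"rx": 0,"ry": 0,"rz": 0}])

```text
time: 22.95
tool_pos: [376.5, -324.4, 130.8]
tcp_rot: [-3.141, 0.004, 2.096]
contact_force: [-4.2, -0.1, 14.4]
grip_width: 22.9
finger_force: 30.0
```

Request:
carry_out(plan=[{"tx": 0,"ty": 0,"tz": 1,"rx": 0,"ry": 0,"rz": 0},{"tx": 0,"ty": 0,"tz": 0,"rx": 0,"ry": 0,"rz": 0},{"tx": 0,"ty": 0,"tz": 0,"rx": 0,"ry": 0,"rz": 0},{"tx": 0,"ty": 0,"tz": 0,"rx": 0,"ry": 0,"rz": 0},{"tx": 0,"ty": 0,"tz": 0,"rx": 0,"ry": 0,"rz": 0},{"tx": 0,"ty": 0,"tz": 0,"rx": 0,"ry": 0,"rz": 0},{"tx": 0,"ty": 0,"tz": 20,"rx": 0,"ry": 0,"rz": 0},{"tx": 0,"ty": 0,"tz": 40,"rx": 0,"ry": 0,"rz": 0},{"tx": 0,"ty": 40,"tz": 20,"rx": 0,"ry": 0,"rz": 0},{"tx": 0,"ty": 45,"tz": 0,"rx": 0,"ry": 0,"rz": 0},{"tx": 0,"ty": 45,"tz": 0,"rx": 0,"ry": 0,"rz": 0},{"tx": 0,"ty": 45,"tz": 0,"rx": 0,"ry": 0,"rz": 0}], gripper=0.3)

```text
time: 24.15
tool_pos: [376.0, -146.7, 209.9]
tcp_rot: [3.141, 0.0, 2.095]
contact_force: [0.6, -0.8, -1.2]
grip_width: 64.4
finger_force: 0.0
```

Request:
carry_out(plan=[{"tx": 0,"ty": 45,"tz": 0,"rx": 0,"ry": 0,"rz": 0},{"tx": 0,"ty": 45,"tz": 0,"rx": 0,"ry": 0,"rz": 0},{"tx": 0,"ty": 45,"tz": 0,"rx": 0,"ry": 0,"rz": 0},{"tx": 0,"ty": 45,"tz": 0,"rx": 0,"ry": 0,"rz": 0},{"tx": 0,"ty": 45,"tz": 0,"rx": 0,"ry": 0,"rz": 0},{"tx": 0,"ty": 45,"tz": 0,"rx": 0,"ry": 0,"rz": 0},{"tx": 0,"ty": 45,"tz": 0,"rx": 0,"ry": 0,"rz": 0},{"tx": 0,"ty": 45,"tz": 0,"rx": 0,"ry": 0,"rz": 0},{"tx": 0,"ty": 0,"tz": 0,"rx": 0,"ry": 0,"rz": 0},{"tx": 0,"ty": 0,"tz": 0,"rx": 0,"ry": 0,"rz": 0}])

```text
time: 25.15
tool_pos: [375.9, 212.4, 209.5]
tcp_rot: [-3.141, 0.0, 2.099]
contact_force: [-0.2, -0.1, 0.1]
grip_width: 64.2
finger_force: 0.0
```

Run:
```python
from h import *
im=bot.capture("top"); a=im[80:330,100:350]
b=bot.capture("scene")[100:350,160:340]
save(np.hstack([a,b]),(0,0,430,250),"pics/t7.png",1.85)
for c,z in(((180,137),104),((176,211),84),((301,275),124)): print(lid(im,c,z))
```

```text
(array([676.1, -59.6]), array([87.8, 89.7]))
(array([515. , -38.7]), array([53.7, 77.2]))
(array([ 377.2, -324.2]), array([ 97.5, 101.2]))
```

View pics/t7.png

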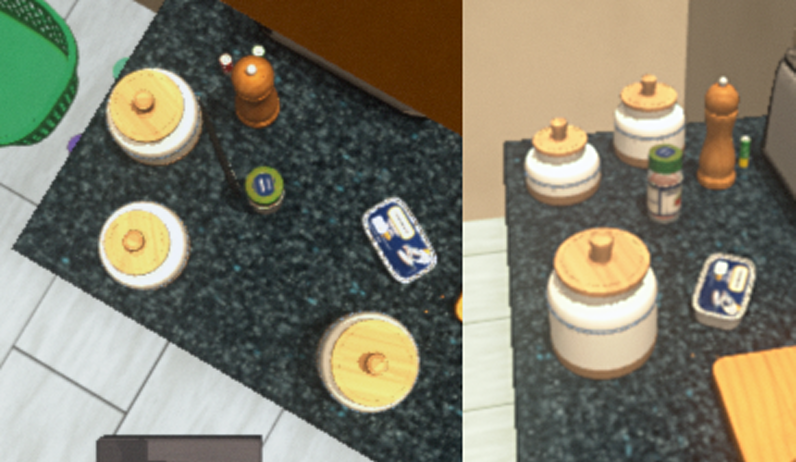

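All three lids lie flat and centred in both views, at crops (153,105), (137,242) and (375,363), and the mill, spice jar and tin have not moved. The odd fit for the small lid (54 x 77 mm) looks like a gap in the colour mask: it measured 77 x 78 mm earlier and looks whole here.

```bash
python3 -c "
from plant import bot
print(bot.close_job())"
```

```text
the job is handed in; nothing more can be done
None
```

All three jars are closed with the lids that fit them, each pressed home to its expected height and lying flat; the job was handed in at about 25 s, but no verdict was returned.

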